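Slide a wet toy cart onto the free drying rack

TASK

The wheels of the toy cart on the paint stand have just been painted. First clear the wooden offcut off the free drying rack into the grey tray, then slide the cart lengthwise onto that rack without lifting it and without touching its wheels and axle blocks, and leave it lying across both narrow bearers, centred and square on the rack and clear of the stand. Leave the dry cart on the other rack and everything else on the bench where they are.

Things in the scene. Friction and masses are not known exactly. Their poses are not given: they have to be found in the camera images.
- cart: the wet toy cart, upside down on the paint stand: a flat wooden plank 100 (own x) x 200 (own y, lengthwise) x 24 mm thick, with axle blocks and wheels on top of it. Origin: centre of the plank's underside; z up. 0.46 kg. The wheels stay at least 7 mm inside the long edges and 24 mm inside the ends; their tops are 58 mm above the underside. The plank is too wide to be gripped across.
- cart_wheels: the wet axle blocks, axles and dark wheels on the cart's plank (rigid with it; same origin and axes as the cart): four wheels of 32 mm diameter, the axles 60 mm before and behind the centre, 42 mm above the plank's underside
- dry_cart: a similar, dry toy cart, upside down, lying on the drying rack that is taken: plank 100 (x) x 170 (y) x 24 mm, wheel tops 58 mm above the underside. Origin: centre of the plank's underside
- offcut: a plain light wooden bar 36 (x) x 165 (y) x 30 mm lying lengthwise across the two bearers of the free rack; origin: centre of its underside; 0.12 kg
- stand: the fixed paint stand: a flat plywood deck 180 (x) x 250 (y) mm, its top 80 mm above the bench, open at both ends without rims. Origin: on the bench under its centre; a drying rack stands off each end (+y and -y)
- rack_left: the fixed drying rack off the stand's +y end: foot board 120 (x) x 150 (y) x 10 mm with two upright boards (bearers) 12 mm thick (y) and 110 mm long (x), their top edges rounded, at y = -48 and +48 mm, tops 80 mm above the bench (level with the deck of the stand). Origin: on the bench under its centre, about 263 mm from the stand's centre; axes nearly as the stand's
- rack_left_top (a point): the centre of rack_left between its bearers, at the height of their tops
- rack_right: the same kind of rack off the stand's -y end
- rack_right_top (a point): the centre of rack_right between its bearers, at the height of their tops
- tray: the fixed grey open tray 150 (x) x 210 (y) x 45 mm, walls and floor 5 mm; origin: centre of its underside on the bench
- tin: metal tin, 80 mm diameter, 100 mm high, on the bench; origin: centre of its underside
- glue: white glue bottle, 60 mm diameter, 130 mm high, standing beyond the stand; origin: centre of its underside
- brush: paint brush lying on the bench along its x, about 200 mm long; origin at its underside
- screwdriver: screwdriver lying on the bench along its x, about 200 mm long; origin at its underside
- sander: cork sanding block 90 (x) x 60 (y) x 35 mm on the foot board of rack_left, between the bearers and below their tops; origin: centre of its underside
- pliers: pliers lying on the bench in front of the stand, about 130 mm long (x), 14 mm high; origin under the pivot

How it is judged:
By the outcome, as a careful person would: the job done as asked, in the order asked, and still so for the second after the job is handed in, with the robot touching nothing.
It also fails if it takes over 72 s, if anything falls off the work surface, if the arm or the gripper's body presses on something with over 40 N, if the wrist force passes 120 N, or if a joint passes its speed limit or range.

ROBOT

A 6-joint arm with a two-finger parallel gripper is mounted at the origin on the work surface. World frame = base frame: x ahead of the robot, y to its left, z up, the work surface at z = 0. Lengths are in mm, angles in rad, forces in N, time in s.
With the tool pointing down it reaches from about 350 to 875 mm from the base axis. Payload 4.2 kg.
Tool frame: the origin (TCP) lies at the very end of the fingers, on their centre line; the grasp point (between the pads) lies 19 mm behind it; z points along the fingers, y is the line along which they close (so a half turn about z gives the same grasp; the last joint's range is limited). The gripper opens to 85 mm and grips with 20 to 120 N. Pads are 22 mm wide; open, the fingers measure 114 mm over their backs; the gripper's body (76 mm by 85 mm) begins 54 mm behind the grasp point. The pads swing forward as they close: fully open they stand 13 mm farther back than shut.
Start: joints at [1.43, 0.385, 0.008, 0, -1.194, -0.259], TCP at [243.238, 575.703, 231.312] pointing down, gripper open.
Joint ranges: [-3.14, 3.14], [-1.21, 2.06], [-1.07, 1.41], [-3.16, 2.05], [-2.99, -0.16], [-3.1, 3.1]. Speed limits (rad/s): [2.79, 2.79, 3.14, 3.14, 3.14, 3.14].

INTERFACE

Orientations are given as a unit quaternion [x, y, z, w].
In Python, from bench import read_state, get_image, get_calibration, job_done gives the robot as it stands.
- The arm moves only by the shell command python3 -m creep 'ROWS'. ROWS is a JSON object of lists of equal length, an entry for each row: "translation": the shift along the world's x, y, z in cm, a list of three; "delta_rot": the turn, a rotation vector about the world's x, y, z in degrees, a list of three; "hand": the finger opening in cm, from 0 to 8.54. A call has 1 to 8 rows; each row is the pose to reach, as a shift and turn from the pose commanded when the call began; what a row does not reach only later rows make up. A row lasts 1/8 s, in which the tool goes at most 62.5 mm and 10.7 degrees, less where a joint would pass 70% of its speed; a pose out of reach is approached as far as the arm can. A call with a gripper value outside its range is refused whole. The fingers move at their own pace and stop on an object; the grip force is fixed at half the most. Time passes only in rows, so rows that repeat a pose let the fingers close. It gives the time, the measured TCP pose, the force, the opening and the grip force at its end, in the units of the state.
- read_state(): the state, without advancing time (a new reading comes with each control period).
- get_image(name): name is "scene" or "top" or "wrist"; returns (picture, depth): 384x512x3 uint8, red, green, blue; 384x512 float32, mm along the optical axis (not along the pixel's ray), 0 where there is no reading.
- get_calibration(name): a dict with "intrinsics" (3x3 intrinsics, pixels), "xyz" and "attitude" of the camera in the world. Camera axes: x right, y down, z forward; pixel columns grow to the right and rows downward; lengths in mm; the calibration is good to about 2 mm. A picture is of the moment at which its call begins: read the wrist's pose just before it. get_calibration takes no time and is no camera call; for the wrist camera it gives the pose at the moment of the call.
- job_done(): hands the job in; it is judged then, once.
The state is a dict: "clock": time; "joints": joint angles; "joint_vel": joint speeds; "joint_efforts": joint torques, N m; "position": TCP position; "ee_rot": TCP orientation; "contact_force": force on the tool from outside, world axes, zero at the start; "wrist_torque": the same for the moment, N m; "gripper_width": finger opening in mm; "grasp_force": force on a finger pad.
Only numpy, scipy, OpenCV 4.12 (cv2) and the standard library are available. Lean on these libraries where they do the work, as an engineer would, in place of code of your own. Each camera call takes 0.05 s, during which the arm holds its last target. There are 200 camera calls.

## Working session

There is one attempt and no reset: what is moved stays moved. The work goes in short steps, Python scripts to look and compute and a shell command to move; the robot and the scene stay as the last step left them, time stands still between calls to the robot, and variables do not carry over. Pictures are saved under pics/ and viewed, at most 10 in all, crops included, and the job is handed in when it is done.

```bash
mkdir -p pics; ls
python3 - <<'E'
from bench import *
import cv2,numpy as np
for n in("top","scene"):
    p,d=get_image(n);np.savez(f"{n}0.npz",p=p,d=d)
    cv2.imwrite(f"pics/{n}0.png",p[:,:,::-1]);print(n,get_calibration(n))
print(read_state())
E
```

```text
pics
top {'intrinsics': array([[449.18509488,   0.        , 257.56028012],
       [  0.        , 449.18509488, 192.93772797],
       [  0.        ,   0.        ,   1.        ]]), 'xyz': array([429.58745001,  22.29503477, 998.07240345]), 'attitude': array([-0.70228056,  0.70721417, -0.05821883,  0.05710253])}
scene {'intrinsics': array([[392.47225698,   0.        , 258.6111674 ],
       [  0.        , 392.47225698, 191.5558511 ],
       [  0.        ,   0.        ,   1.        ]]), 'xyz': array([1106.87542781, -408.170516  ,  736.49107516]), 'attitude': array([ 0.8320122 ,  0.39367568, -0.16596034, -0.35388178])}
{'clock': 0.1, 'joints': array([ 1.42955918e+00,  3.85502968e-01,  6.77639439e-03, -4.38567064e-04,
       -1.19399109e+00, -2.58593645e-01]), 'joint_vel': array([ 0.00114414, -0.00132609,  0.00394152,  0.00140298,  0.00093271,
       -0.00154056]), 'joint_efforts': array([-1.46345945e-05, -3.93320239e+01,  1.88926721e+01,  4.19789314e+00,
       -2.63208633e-03,  2.90934722e-06]), 'position': array([243.07427447, 575.2392271 , 230.32180707]), 'ee_rot': array([ 9.80066845e-01, -1.98665587e-01, -1.47133426e-04,  9.70965524e-04]), 'contact_force': array([ 0.06086288, -0.27950179,  0.49424632]), 'wrist_torque': array([-0.01659727,  0.00868227,  0.01173653]), 'grasp_force': 0.0, 'gripper_width': 85.00445023883584}
```

View pics/top0.png

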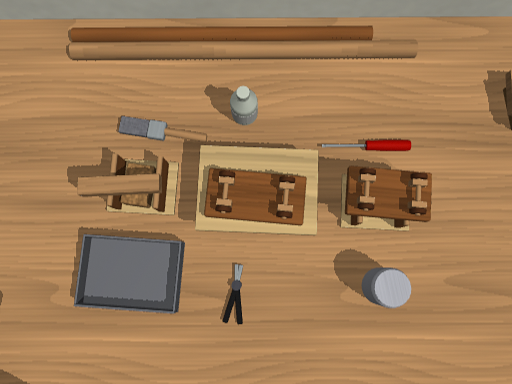

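View pics/scene0.png

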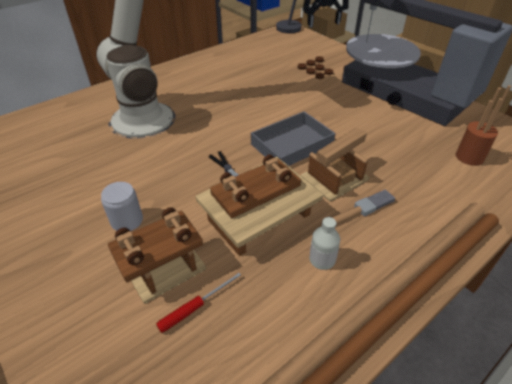

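The top view shows the cart on the stand at about (255,195), the free rack (left, +y) at (142,187) with the offcut at (118,185), the tray at (130,273), and the dry cart at (388,193). The scene view agrees: the sander lies low on the free rack.

```bash
cat > h.py <<'E'
import numpy as np,cv2
from bench import *
from scipy.spatial.transform import Rotation as R
def cloud(d,c):
    K=c["intrinsics"];v,u=np.mgrid[:d.shape[0],:d.shape[1]]
    q=np.stack([(u-K[0,2])/K[0,0]*d,(v-K[1,2])/K[1,1]*d,d],-1)
    return q@R.from_quat(c["attitude"]).as_matrix().T+c["xyz"]
def ray(uv,z,c):
    K=c["intrinsics"];uv=np.atleast_2d(uv).astype(float)
    q=np.c_[(uv[:,0]-K[0,2])/K[0,0],(uv[:,1]-K[1,2])/K[1,1],np.ones(len(uv))]@R.from_quat(c["attitude"]).as_matrix().T
    return c["xyz"]+q*((z-c["xyz"][2])/q[:,2])[:,None]
def rect(m,z,c,name):
    """largest contour of mask -> min-area rectangle on plane z: centre, sides, yaw of long side from +y"""
    k=max(cv2.findContours(m.astype(np.uint8),0,2)[0],key=cv2.contourArea)[:,0]
    w=ray(k,z,c)[:,:2].astype(np.float32);(cx,cy),_,_=cv2.minAreaRect(w)
    b=cv2.boxPoints(cv2.minAreaRect(w));e=[b[1]-b[0],b[2]-b[1]];l=[np.linalg.norm(x) for x in e]
    a=e[int(l[1]>l[0])];yaw=np.degrees(np.arctan2(-a[0],a[1]));yaw=(yaw+90)%180-90
    print(name,"c",np.round([cx,cy],1),"sides",np.round(sorted(l),1),"yaw",round(float(yaw),2),"px",len(k))
def box(m,u0,v0,u1,v1):
    o=np.zeros_like(m,bool);o[v0:v1,u0:u1]=m[v0:v1,u0:u1];return o
E
python3 - <<'E'
from h import *
f=np.load("top0.npz");p,d=f["p"],f["d"];c=get_calibration("top");P=cloud(d,c);z=P[...,2]
for n,(u,v) in dict(table=(320,250),deck=(202,210),deck2=(310,170),plank=(256,196),off=(100,187),off2=(145,184),tray=(130,275),rim=(80,260),dry=(390,200),bear=(117,165),bear2=(163,165),tin=(390,288),sander=(140,168)).items():print(n,np.round(P[v,u],1),p[v,u])
rect(box((z>70),190,140,325,240),80,c,"stand")
rect(box((z>94),190,140,325,240),104,c,"cart")
rect(box((z>96),70,160,172,205),110,c,"offcut")
rect(box((z>70),335,150,440,225),104,c,"dry")
rect(box((z>22),60,225,190,320),45,c,"tray")
rect(box((z>62),95,140,128,220),80,c,"b+");rect(box((z>62)&(z<96),150,140,172,220),80,c,"b-")
rect(box((z>4),100,140,180,220),10,c,"rackall")
s=cv2.resize(p[135:245,60:330],None,fx=2.9,fy=2.9,interpolation=cv2.INTER_CUBIC)
cv2.imwrite("pics/crop0.png",s[:,:,::-1])
E
```

```text
table [ 465.5 -116.8   -0.5] [181 137  91]
deck [546.  134.9  80. ] [128 108  75]
deck2 [629.5 -90.1  76.2] [197 167 115]
plank [571.   23.5 101.7] [122  77  39]
off [590.6 337.3 107.8] [174 132  87]
off2 [596.  246.9 108.3] [169 127  85]
tray [414.2 299.5   2.5] [106 108 112]
rim [446.6 394.4  43.4] [107 110 115]
dry [ 560.8 -246.5  102.7] [131  82  41]
bear [644.7 317.6  68.7] [73 44 23]
bear2 [645.8 221.8  61. ] [72 43 21]
tin [ 386.9 -238.3   97.8] [174 175 182]
sander [643.5 275.2  43.8] [92 68 41]
stand c [589.6  21.2] sides [180.7 249.3] yaw -2.78 px 43
cart c [572.1  24.8] sides [100.8 199.9] yaw -5.86 px 68
offcut c [596.4 299.7] sides [ 38.3 167. ] yaw 2.4 px 46
dry c [ 569.5 -242.6] sides [113.5 172.2] yaw -5.5 px 61
tray c [419.9 291.3] sides [151.9 214.4] yaw -4.6 px 79
b+ c [612.7 325.2] sides [ 66.6 110.6] yaw -87.7 px 48
b- c [606.1 229.6] sides [ 22.7 110.7] yaw 84.55 px 54
rackall c [616.6 287.8] sides [131.4 172.8] yaw -4.09 px 65
```

View pics/crop0.png

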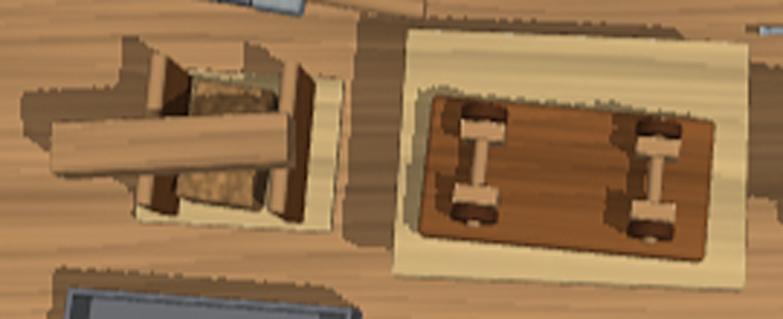

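The crop shows both bearers' light top strips (about (152,130) and (285,140) in the crop), with the offcut overhanging towards +y and the cart a little skewed on the deck.

Run:
```python
from h import *
f=np.load("top0.npz");p,d=f["p"],f["d"];c=get_calibration("top");P=cloud(d,c);z=P[...,2]
L=(p[...,0]>105)
for n,u0,u1 in (("b+",104,122),("b-",150,168)):
    for half,(v0,v1) in dict(up=(145,174),lo=(195,215)).items():
        m=box(L&(z>60)&(z<94),u0,v0,u1,v1);v,u=np.nonzero(m);w=ray(np.c_[u,v],80,c)
        print(n,half,len(u),np.round(w.mean(0),1),np.round(w.min(0),0),np.round(w.max(0),0), np.round(z[m].mean()))
rect(box((z>4)&(z<16)|(z>4)&(p[...,2]>90)&(z<60),165,140,182,222),10,c,"foot-")
s=np.median(z[330:370,200:300]);print("table z",s)
# tin etc for the clearance
for n,b in dict(glue=(225,80,262,130),brush=(110,110,210,145)).items():
    m=box(z>8,*b);print(n,np.round(P[m].min(0)),np.round(P[m].max(0)))
```

```text
b+ up 116 [647.1 321.8  80. ] [625. 311.  80.] [668. 328.  80.] 78.0
b+ lo 61 [568.4 326.7  80. ] [558. 321.  80.] [579. 333.  80.] 78.0
b- up 101 [643.7 226.1  80. ] [624. 216.  80.] [661. 232.  80.] 78.0
b- lo 75 [565.4 231.4  80. ] [551. 226.  80.] [578. 238.  80.] 78.0
foot- c [606.5 213. ] sides [ 25.7 120.3] yaw 88.09 px 36
table z -0.48301152190828134
glue [430.  20.   8.] [807.  79. 998.]
brush [430.  22.   8.] [772. 335. 998.]
```

```bash
python3 -m creep '{"translation":[[35.3,-27.9,-3],[35.3,-27.9,-3],[35.3,-27.9,-3],[35.3,-27.9,-3],[35.3,-27.9,-3],[35.3,-27.9,-3],[35.3,-27.9,-3],[35.3,-27.9,-3]],"delta_rot":[[0,0,-64.6],[0,0,-64.6],[0,0,-64.6],[0,0,-64.6],[0,0,-64.6],[0,0,-64.6],[0,0,-64.6],[0,0,-64.6]],"hand":[6,6,6,6,6,6,6,6]}'
```

```text
clock: 1.1
position: [598.2, 293.6, 199.6]
ee_rot: [0.721, -0.693, -0.0, 0.001]
contact_force: [-0.4, 0.1, -0.4]
gripper_width: 60.0
grasp_force: 0.0
```

Run:
```python
from h import *
c=get_calibration("wrist");p,d=get_image("wrist");s=read_state();print(s["position"],s["clock"]);np.savez("w1.npz",p=p,d=d)
cv2.imwrite("pics/w1.png",p[:,:,::-1]);P=cloud(d,c);z=P[...,2]
rect((z>96)&(z<118),110,c,"offcut");print(c["xyz"])
```

```text
[598.15664724 293.85784462 199.74727665] 1.15
offcut c [597.8 300. ] sides [ 35.6 162.9] yaw 2.44 px 32
[600.54428039 227.6347128  341.92511869]
```

View pics/w1.png

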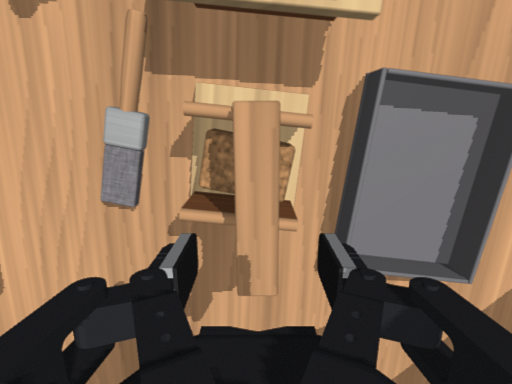

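The wrist view shows the offcut at column about 257, centred between the open fingers, so I can descend and grip.

```bash
python3 -m creep '{"translation":[[0,0.1,-5],[0,0.1,-9],[0,0.1,-11.5],[0,0.1,-11.5],[0,0.1,-11.5],[0,0.1,-11.5],[0,0.1,-11.5],[0,0.1,-11.5]],"delta_rot":[[0,0,0],[0,0,0],[0,0,0],[0,0,0],[0,0,0],[0,0,0],[0,0,0],[0,0,0]],"hand":[6,6,6,6,2,2,2,2]}'; python3 -m creep '{"translation":[[0,0,0],[0,0,0],[0,0,3],[0,0,7],[0,0,10],[0,0,10]],"delta_rot":[[0,0,0],[0,0,0],[0,0,0],[0,0,0],[0,0,0],[0,0,0]],"hand":[2,2,2,2,2,2]}'
```

```text
clock: 2.15
position: [597.0, 298.9, 88.6]
ee_rot: [0.723, -0.691, 0.0, -0.002]
contact_force: [-1.9, 1.7, 5.8]
gripper_width: 34.9
grasp_force: 61.4
clock: 2.9
position: [597.3, 298.2, 189.2]
ee_rot: [0.722, -0.692, 0.0, -0.003]
contact_force: [-0.6, 0.0, -1.8]
gripper_width: 35.3
grasp_force: 60.7
```

```bash
python3 -m creep '{"translation":[[-6,0,0],[-12,0,0],[-17.7,-0.8,0],[-17.7,-0.8,-5],[-17.7,-0.8,-10],[-17.7,-0.8,-14],[-17.7,-0.8,-16],[-17.7,-0.8,-16.5]],"delta_rot":[[0,0,-3],[0,0,-7],[0,0,-7],[0,0,-7],[0,0,-7],[0,0,-7],[0,0,-7],[0,0,-7]],"hand":[2,2,2,2,2,2,2,2]}'; python3 -m creep '{"translation":[[0,0,0],[0,0,-0.5],[0,0,-0.5],[0,0,-0.5]],"delta_rot":[[0,0,0],[0,0,0],[0,0,0],[0,0,0]],"hand":[2,2,2,2]}'
```

```text
clock: 3.9
position: [417.8, 287.9, 18.9]
ee_rot: [-0.679, 0.735, -0.0, -0.003]
contact_force: [-0.5, 0.3, -1.3]
gripper_width: 34.8
grasp_force: 60.8
clock: 4.4
position: [419.4, 289.9, 16.8]
ee_rot: [-0.679, 0.734, 0.0, 0.0]
contact_force: [-0.8, -0.0, -1.0]
gripper_width: 34.6
grasp_force: 60.8
```

```bash
python3 -m creep '{"translation":[[0,0,0],[0,0,0],[0,0,0],[0,0,0],[0,0,5],[0,0,11],[0,0,17],[0,0,20]],"delta_rot":[[0,0,0],[0,0,0],[0,0,0],[0,0,0],[0,0,0],[0,0,0],[0,0,0],[0,0,0]],"hand":[5.5,5.5,5.5,5.5,5.5,5.5,5.5,5.5]}'
python3 - <<'E'
from h import *
print(read_state()["position"])
E
```

```text
clock: 5.4
position: [420.0, 290.5, 220.2]
ee_rot: [-0.679, 0.734, 0.0, 0.003]
contact_force: [0.1, 0.5, -0.7]
gripper_width: 54.9
grasp_force: 0.0
[420.04472106 290.50410017 220.24981321]
```

```bash
python3 -m creep '{"translation":[[14,-38.8,0],[14,-38.8,0],[14,-38.8,0],[14,-38.8,0],[14,-38.8,0],[14,-38.8,0],[14,-38.8,0],[14,-38.8,0]],"delta_rot":[[0,0,-1.3],[0,0,-1.3],[0,0,-1.3],[0,0,-1.3],[0,0,-1.3],[0,0,-1.3],[0,0,-1.3],[0,0,-1.3]],"hand":[6,6,6,6,6,6,6,6]}'
python3 - <<'E'
from h import *
s=read_state();print(s["joints"])
c=get_calibration("wrist");p,d=get_image("wrist");np.savez("w2.npz",p=p,d=d)
cv2.imwrite("pics/w2.png",p[:,:,::-1]);print(c["xyz"],s["position"])
c=get_calibration("top");p,d=get_image("top");P=cloud(d,c);z=P[...,2]
rect(box((z>10)&(p[...,0].astype(int)-p[...,2]>40),85,240,175,305),38,c,"offcut")
rect(box((z>94),190,140,325,240),104,c,"cart")
E
```

```text
clock: 6.4
position: [559.4, -100.6, 215.6]
ee_rot: [-0.669, 0.743, 0.0, -0.0]
contact_force: [-0.5, 1.7, -1.3]
gripper_width: 59.9
grasp_force: 0.0
[ 1.07115795e-01  3.01166063e-01 -1.57658912e-01  1.41894006e-05
 -1.11301886e+00 -2.12683830e-01]
[ 552.10785323 -166.41198248  357.75458462] [ 559.39111243 -100.57512156  215.56367432]
offcut c [419.1 289.2] sides [ 34.9 166.8] yaw -4.41 px 31
cart c [585.8  21.4] sides [203.  275.7] yaw -0.39 px 46
```

View pics/w2.png

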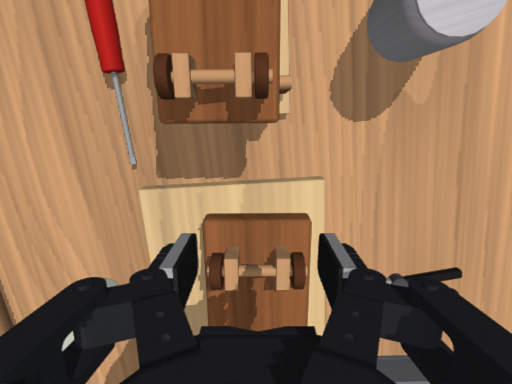

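The offcut lies in the tray. The wrist view shows the cart's near end edge at row 213, columns 205–310, aligned with the fingers.

Run:
```python
from h import *
c=get_calibration("wrist")
print(ray([[205,213],[310,213],[257,213],[205,300],[308,300]],104,c), ray([[143,187],[324,178]],80,c))
f=np.load("w2.npz");p,d=f["p"],f["d"];z=cloud(d,c)[...,2]
m=box((z>94)&(z<112),180,200,325,230)
for u in (212,230,257,285,303):
    v=np.nonzero(m[:,u])[0].min();print(u,v,ray([[u,v-.5]],104,c).round(1))
```

```text
[[607.15401577 -83.60150852 104.        ]
 [514.14444406 -74.00146503 104.        ]
 [561.08628908 -78.84659812 104.        ]
 [620.30852403   4.2379589  104.        ]
 [521.15245783  14.44852103 104.        ]] [[ 667.25011428 -107.86809252   80.        ]
 [ 495.4497217   -98.91579886   80.        ]]
212 217 [[601.4 -79.7 104. ]]
230 216 [[585.3 -79.  104. ]]
257 216 [[561.3 -76.5 104. ]]
285 216 [[536.5 -73.9 104. ]]
303 216 [[520.5 -72.3 104. ]]
```

```bash
python3 -m creep '{"translation":[[0,0,-4],[0,0,-9],[0,0,-12],[0,0,-13],[0,0,-13],[0,0,-13],[0,0,-13]],"delta_rot":[[0,0,0],[0,0,0],[0,0,0],[0,0,0],[0,0,0],[0,0,0],[0,0,0]],"hand":[6,6,6,6,6,6,6]}'
```

```text
clock: 7.38
position: [560.1, -98.2, 87.7]
ee_rot: [-0.67, 0.742, -0.001, 0.001]
contact_force: [0.0, -0.0, 0.6]
gripper_width: 59.8
grasp_force: 0.0
```

```bash
python3 -m creep '{"translation":[[0,0,-0.4],[0.1,0.7,-0.4],[0.15,1.2,-0.4],[0.3,2.2,-0.4],[0.47,3.2,-0.4],[0.63,4.2,-0.4],[0.8,5.2,-0.4],[0.88,5.7,-0.4]],"delta_rot":[[0,0,0],[0,0,0],[0,0,0],[0,0,0],[0,0,0],[0,0,0.2],[0,0,0.3],[0,0,0.4]],"hand":[6,6,6,6,6,6,6,6]}'
python3 - <<'E'
from h import *
print(read_state()["position"])
c=get_calibration("top");p,d=get_image("top");P=cloud(d,c);z=P[...,2]
cv2.imwrite("pics/t3.png",cv2.resize(p[130:250,80:330],None,fx=3,fy=3)[:,:,::-1]);np.savez("t3.npz",p=p,d=d)
E
```

```text
clock: 8.38
position: [568.1, -40.5, 82.3]
ee_rot: [-0.673, 0.739, 0.0, -0.0]
contact_force: [0.5, -3.6, -0.1]
gripper_width: 60.2
grasp_force: 1.5
[568.11345406 -40.52712124  82.29566306]
```

View pics/t3.png

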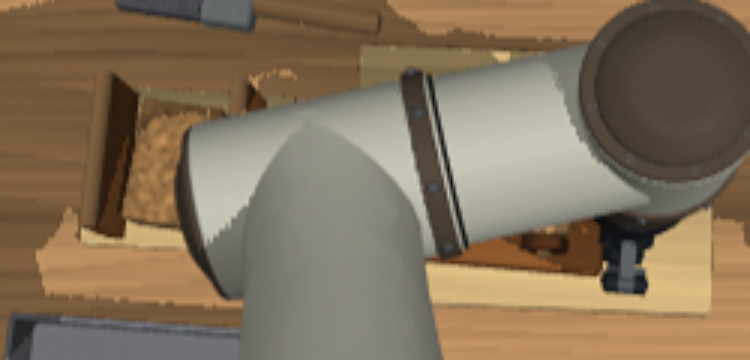

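The arm hides the cart from the top camera, so I will push on and check with the wrist and scene cameras.

```bash
python3 -m creep '{"translation":[[0.1,0.6,0],[0.26,1.6,0],[0.43,2.6,0],[0.6,3.6,0],[0.76,4.6,0],[0.92,5.6,0],[1.09,6.6,0],[1.25,7.6,0]],"delta_rot":[[0,0,0],[0,0,0.1],[0,0,0.2],[0,0,0.2],[0,0,0.3],[0,0,0.4],[0,0,0.5],[0,0,0.6]],"hand":[6,6,6,6,6,6,6,6]}';python3 -m creep '{"translation":[[0.15,1,0],[0.32,2,0],[0.5,3,0],[0.66,4,0],[0.82,5,0],[1,6,0],[1.1,6.6,0],[1.15,7,0]],"delta_rot":[[0,0,0],[0,0,0.1],[0,0,0.2],[0,0,0.2],[0,0,0.3],[0,0,0.4],[0,0,0.5],[0,0,0.6]],"hand":[6,6,6,6,6,6,6,6]}'
python3 - <<'E'
from h import *
s=read_state();print(s["position"])
c=get_calibration("scene");p,d=get_image("scene");np.savez("s4.npz",p=p,d=d);a=cv2.resize(p[90:300,90:400],None,fx=2.5,fy=2.5)
cv2.imwrite("pics/s4.png",a[:,:,::-1])
E
```

```text
clock: 9.43
position: [580.6, 35.4, 82.3]
ee_rot: [-0.677, 0.736, 0.0, -0.0]
contact_force: [-0.7, -3.4, 0.1]
gripper_width: 60.2
grasp_force: 1.5
clock: 10.42
position: [592.1, 105.1, 82.3]
ee_rot: [-0.681, 0.733, -0.0, -0.0]
contact_force: [-0.7, -3.6, 1.7]
gripper_width: 59.8
grasp_force: 1.7
[592.10101959 105.06118778  82.28503841]
```

View pics/s4.png

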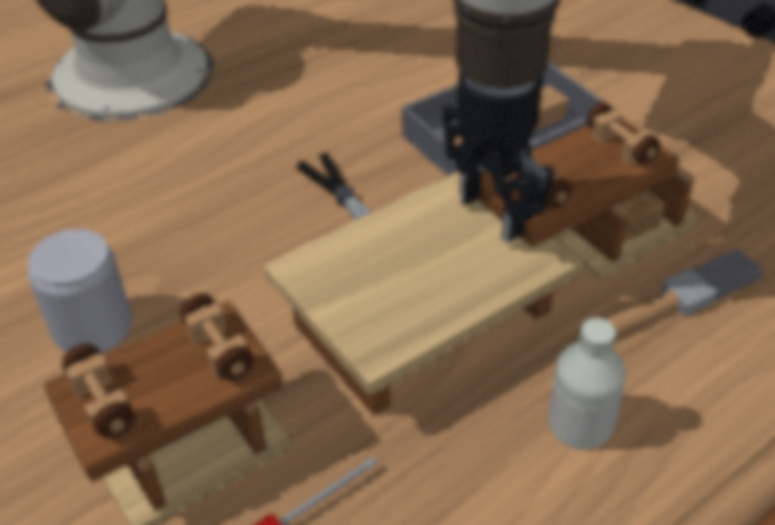

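The scene view shows the cart's front end about over the far bearer, square to the fingers, with the dry cart undisturbed. I'll back off for a clean top measurement.

```bash
python3 -m creep '{"translation":[[0,-2,0],[-0.4,-4,0],[-1,-8,5],[-2,-14,11],[-2,-20,14],[-3,-26,14],[-3,-32,14],[-3,-32,14]],"delta_rot":[[0,0,0],[0,0,0],[0,0,0],[0,0,0],[0,0,0],[0,0,0],[0,0,0],[0,0,0]],"hand":[6,6,6,6,6,6,6,6]}'
python3 - <<'E'
from h import *
s=read_state();print(s["position"])
c=get_calibration("top");p,d=get_image("top");np.savez("t5.npz",p=p,d=d);P=cloud(d,c);z=P[...,2]
cv2.imwrite("pics/t5.png",p[:,:,::-1])
rect(box((z>94)&(z<150),75,130,250,240),104,c,"cart")
E
```

```text
clock: 11.48
position: [560.6, -219.3, 222.5]
ee_rot: [-0.679, 0.734, -0.0, 0.0]
contact_force: [-0.2, 0.4, -0.5]
gripper_width: 60.0
grasp_force: 0.0
[ 560.60080875 -219.30149378  222.53274609]
cart c [599.9 215.6] sides [100.3 199.5] yaw -4.17 px 52
```

View pics/t5.png

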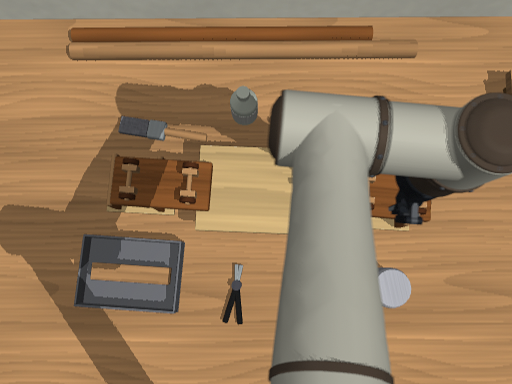

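The top view shows the cart at about (162,183), square with the rack, with the rest undisturbed. I'll refine the rack centre from the earlier wrist and top images before the last push.

Run:
```python
from h import *
c=get_calibration("top")
print("foot",ray([[177.6,162.6],[174.1,214.3],[107.2,211.6]],10,c).round(1))
s=read_state();w=get_calibration("wrist");Rt=R.from_quat(s["ee_rot"]);Rc=R.from_quat(w["attitude"])
rel=Rt.inv()*Rc;off=Rt.inv().apply(w["xyz"]-s["position"])
q=R.from_quat([.721,-.693,0,.001]);w1=dict(intrinsics=w["intrinsics"],attitude=(q*rel).as_quat(),xyz=np.array([600.544,227.635,341.925]))
f=np.load("w1.npz");p,d=f["p"].astype(int),f["d"];z=cloud(d,w1)[...,2]
m0=(z>74)&(z<90)&(p[...,0]>110)
def fit(m,n,c,zz):
    k=cv2.findContours(m.astype(np.uint8),0,2)[0];pts=np.vstack([x[:,0] for x in k if cv2.contourArea(x)>15])
    w=ray(pts,zz,c)[:,:2].astype(np.float32);r=cv2.minAreaRect(w);print(n,np.round(r[0],1),np.round(r[1],1),round(r[2],2))
fit(box(m0,170,95,330,135),"w b-",w1,79);fit(box(m0,170,195,310,235),"w b+",w1,79)
rect((z>96)&(z<118),110,w1,"offcut w")
f=np.load("top0.npz");p,d=f["p"].astype(int),f["d"];z=cloud(d,c)[...,2];m0=(z>60)&(z<94)&(p[...,0]>105)
fit(box(m0,150,145,168,215),"t b-",c,79);fit(box(m0,104,145,122,215),"t b+",c,79)
```

```text
foot [[662.9 199.9  10. ]
 [545.7 205.1  10. ]
 [552.8 353.3  10. ]]
w b- [607.7 229.2] [ 11.7 109.8] 86.32
w b+ [613.7 323.3] [ 12.3 109.8] 86.26
offcut w c [597.8 300.1] sides [ 35.6 162.9] yaw 2.49 px 32
t b- [606.2 227.8] [ 15.1 110.5] 85.49
t b+ [613.1 324.4] [ 15.7 111.1] 83.82
```

```bash
python3 -m creep '{"translation":[[0.6,6,0],[1.2,12,0],[1.8,18,0],[2.4,24,0],[3,30,0],[3,30.2,0],[3,30.2,0],[3,30.2,0]],"delta_rot":[[0,0,0],[0,0,0],[0,0,0.3],[0,0,0.3],[0,0,0.3],[0,0,0.3],[0,0,0.3],[0,0,0.3]],"hand":[6,6,6,6,6,6,6,6]}';python3 -m creep '{"translation":[[0,0,-5],[0,0,-9],[0,0,-12],[0,0,-13.5],[0,0,-13.8],[0,0,-14],[0,0,-14],[0,0,-14]],"delta_rot":[[0,0,0],[0,0,0],[0,0,0],[0,0,0],[0,0,0],[0,0,0],[0,0,0],[0,0,0]],"hand":[6,6,6,6,6,6,6,6]}'
```

```text
clock: 12.52
position: [591.7, 85.5, 222.2]
ee_rot: [-0.682, 0.731, 0.0, -0.0]
contact_force: [-0.2, -0.5, 1.2]
gripper_width: 59.9
grasp_force: 0.0
clock: 13.52
position: [592.5, 86.9, 83.2]
ee_rot: [-0.683, 0.731, -0.0, 0.001]
contact_force: [-0.1, -0.1, 0.1]
gripper_width: 59.9
grasp_force: 0.0
```

```bash
python3 -m creep '{"translation":[[0,1.2,0],[0,1.7,0],[0.15,2.7,0],[0.32,3.7,0],[0.49,4.7,0],[0.66,5.7,0],[0.83,6.7,0],[0.93,7.3,0]],"delta_rot":[[0,0,0],[0,0,0],[0,0,0],[0,0,0],[0,0,0],[0,0,0],[0,0,0.1],[0,0,0.1]],"hand":[6,6,6,6,6,6,6,6]}';python3 -m creep '{"translation":[[0.05,0.3,0],[0.08,0.5,0],[0.08,0.5,0],[0.08,0.5,0]],"delta_rot":[[0,0,0],[0,0,0],[0,0,0],[0,0,0]],"hand":[6,6,6,6]}'
```

```text
clock: 14.52
position: [601.4, 160.3, 82.4]
ee_rot: [-0.683, 0.73, -0.0, -0.0]
contact_force: [-1.3, -5.0, 2.8]
gripper_width: 59.9
grasp_force: 2.5
clock: 15.02
position: [602.2, 164.8, 82.4]
ee_rot: [-0.683, 0.73, 0.0, 0.0]
contact_force: [-0.8, -3.5, 1.7]
gripper_width: 60.3
grasp_force: 1.6
```

Backing off and measuring.

```bash
python3 -m creep '{"translation":[[-0.1,-2,0],[-0.3,-4,0],[-0.6,-8,5],[-1,-14,11],[-2,-20,14],[-3,-26,14],[-3,-30,14],[-3,-30,14]],"delta_rot":[[0,0,0],[0,0,0],[0,0,0],[0,0,0],[0,0,0],[0,0,0],[0,0,0],[0,0,0]],"hand":[6,6,6,6,6,6,6,6]}'
python3 - <<'E'
from h import *
s=read_state();print(s["position"])
c=get_calibration("top");p,d=get_image("top");P=cloud(d,c);z=P[...,2]
cv2.imwrite("pics/t6.png",p[:,:,::-1])
rect(box((z>94)&(z<150),70,130,190,240),104,c,"cart");print(np.median(z[170:200,135:145]))
E
```

```text
clock: 16.02
position: [571.0, -139.9, 222.6]
ee_rot: [-0.681, 0.733, -0.0, 0.001]
contact_force: [-0.6, -0.1, -0.7]
gripper_width: 59.8
grasp_force: 0.0
[ 570.99608181 -139.91694062  222.58066598]
cart c [609.  274.3] sides [100.6 200.2] yaw -3.84 px 60
103.73030418818973
```

View pics/t6.png

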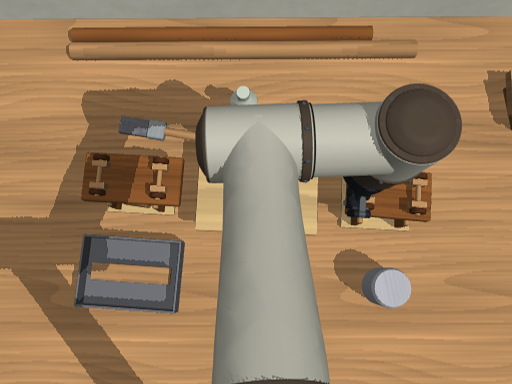

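The cart lies at about (133,180) across both bearers, within about 2 mm and 0.1° of the rack centre. The offcut is in the tray and the gripper is clear, so I'm handing in.

```bash
python3 -c "
from bench import *
print(job_done())"
```

```text
the job is handed in; nothing more can be done
None
```

The job is handed in at about 16 s on the clock: the offcut is in the grey tray, and the wet cart was slid without lifting onto the left rack, lying across both bearers about 2 mm and 0.1° off centre by the top camera.

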